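# Slide a flat mailer carton under the low bar of a parcel size gauge

### The arm

A 6-joint arm with a two-finger parallel gripper is mounted at the origin on the work surface. World frame = base frame: x ahead of the robot, y to its left, z up, the work surface at z = 0. Lengths are in m, angles in degrees, forces in N, time in s.
With the tool pointing down it reaches from about 0.35 to 0.875 m from the base axis. Payload 4.2 kg.
Tool frame: the origin (TCP) lies on the front face of the gripper's body, between the roots of the fingers; the fingertips stand 70 mm ahead of it and the grasp point (between the pads) lies 51 mm ahead of it; x points along the fingers, y is the direction in which the jaws open and shut, and the axes are right-handed (so a half turn about x gives the same grasp; the last joint's range is limited). The gripper opens to 87 mm and grips with 3 to 60 N. Pads are 19 mm wide; open, the fingers measure 117 mm over their backs; the gripper's body (75 mm by 190 mm) begins 51 mm behind the grasp point.
Start: joints at [79.561, 22.042, 0.453, 0, -68.411, -14.817], TCP at [0.267, 0.565, 0.292] pointing down, gripper open.
Joint ranges: [-179.83, 179.83], [-69.29, 118.12], [-61.27, 80.66], [-181.25, 117.63], [-171.15, -9.14], [-177.46, 177.46]. Speed limits (degrees/s): [159.86, 159.86, 180, 180, 180, 180].

### API

Orientations are given as a 3x3 rotation matrix whose columns are the frame's x, y, z axes.
In Python, from station import r, viewer, spotter gives the robot as it stands.
- The arm moves only by the tool move_arm, never from a script. Its argument "series" is a list that holds one entry, the list of rows, each a list of 7 numbers: the turn, a rotation vector about the world's x, y, z scaled (see below), then the shift along the world's x, y, z scaled (see below), then the opening, from 0 (shut) to 1 (fully open). A call has 1 to 20 rows; each row shifts and turns the pose as measured when the row begins; what a row does not reach is not made up. The controller multiplies each number of a shift by 60 mm and each number of a turn by 8 degrees. A row lasts 1/8 s, in which the tool goes at most 62.5 mm and 10.7 degrees, less where a joint would pass 70% of its speed; a pose out of reach is approached as far as the arm can. A call with a number of a shift or a turn outside -1 to 1 is refused whole. A call with a gripper value outside its range is refused whole. The fingers move at their own pace and stop on an object; the grip force is fixed at half the most. Time passes only in rows, so rows that do not move let the fingers close. It gives the time, the measured TCP pose, the force and the opening at its end, in the units of the state.
- r.sense(): the state, without advancing time (a new reading comes with each control period).
- viewer.capture(name): name is "scene" or "top"; returns (picture, depth): 400x640x3 uint8, red, green, blue; 400x640 float32, m along the optical axis (not along the pixel's ray), 0 where there is no reading.
- viewer.camera_params(name): a dict with "mtx" (3x3 intrinsics, pixels), "pose" (4x4, takes a point from camera to world coordinates). Camera axes: x right, y down, z forward; pixel columns grow to the right and rows downward; lengths in m; the calibration is good to about 2 mm. A picture is of the moment at which its call begins. camera_params takes no time and is no camera call.
- r.finish_job(): hands the job in, once; it reports no verdict.
Trained networks look in the newest picture that a camera, given by its name, has taken for a name from the list of things; names that differ only in an ending like _2 or _b are one class to them, and where a whole thing is asked for, a point or a joint stands for the part that bears it (a point fixed in the world has none). Each returns a list of dicts, best first, with "conf" (0 to 1); they miss things now and then, are a little off and sometimes report something else, mostly with a low value. They report only what shows in the picture. A call takes as long as a camera call. They do not tell look-alikes from the thing itself.
- spotter.find_in(camera, name): "centre" ([column, row] in pixels, amid what is visible of it).
- spotter.trace(camera, name): "mask" (400x640 bool, what is visible of it) and "centre" ([column, row] in pixels, amid what is visible of it).
The state is a dict: "time_s": time; "joints": joint angles; "joint_velocities": joint speeds; "effort": joint torques, N m; "tcp_pos": TCP position; "ee_rot": TCP orientation; "wrist_force": force on the tool from outside, world axes, zero at the start; "moment": the same for the moment, N m; "gripper_width": opening from 0.0 (shut) to 1.0 (fully open).
Only numpy, scipy, OpenCV 4.12 (cv2) and the standard library are available. Lean on these libraries where they do the work, as an engineer would, in place of code of your own. Each camera call takes 0.05 s, during which the arm holds its last target.

### The job

At the packing bench, check the flat mailer carton in the parcel size gauge: push it with the fingertips across the gauge board, under the low bar, until its leading end is against the end stop and its long side lies snug along the guide rail. It must stay flat on the board all the way - do not pick it up or tip it - and the other things on the bench must be left where they are. Leave the carton lying there and withdraw the hand.

Things in the scene. Friction and masses are not known exactly. Their poses are not given: they have to be found in the camera images.
- gauge: Parcel size gauge fixed to the bench: grey board 400 (x) x 260 (y) mm, 6 mm thick. Origin at the centre of its underside, on the bench; x is the direction in which parcels slide, y points to the guide rail, z up. The -y side and the -x end are open; nothing on it is higher than 37 mm above the bench.
- bar_underside (a point): Middle of the underside of the gauge's low bar, at x = +90, y = 0, z = +29 mm of the gauge: 23 mm above the board's top. The flat steel bar is 30 mm wide (along x), 8 mm thick, and crosses the whole board along y on two low posts (inner faces at y = +-120 mm). Axes as the gauge's.
- corner (a point): Inside corner of guide rail and end stop, at board-top level, at x = +160, y = +105 mm of the gauge; axes as the gauge's. The aluminium rail's inner face runs back from here to x = -200 mm, 14 mm high above the board; the end stop's inner face runs across the board towards -y, 16 mm high above the board.
- mailer_centre (a point): Centre of the flat mailer, a closed stiff cardboard box 150 x 120 x 18 mm (x, y, z), about 0.2 kg, loose on the board before the bar, blank white label on top; 9 mm above its underside, z up. In place, its x points along the gauge's x and its centre is at x = +85, y = +45 mm of the gauge. Slides on the board with ordinary friction, a few newtons.
- deep_carton: Bystander: small deep cardboard carton 120 x 90 x 55 mm; origin at the centre of its underside. To be left alone.
- tape_dispenser: Bystander: black bench tape dispenser 150 x 60 x 93 mm high; origin at the centre of its underside. To be left alone.
- tape_roll: Bystander: roll of brown packing tape lying flat, 100 mm across, 48 mm high; origin at the centre of its underside. To be left alone.
Things that resemble listed ones, but are neither listed nor needed, are in the scene too. What is shaped like the part that bears mailer_centre but blue or turquoise is not meant.

How it is judged (in metres and radians):
On the way:
1. the carton's leading end goes in under the bar, the carton lying flat on the board (x of mailer_centre in the frame of gauge above 0.02 m and z of mailer_centre in the frame of gauge below 0.021 m and angle between mailer_centre's own z axis and vertical below 0.06 rad).
At the end, for the whole second after the job is handed in: The mailer lies flat and at rest on the board under the bar, its leading end within 5 mm of the end stop, its long side within 5 mm of the guide rail and parallel to it within 0.045 rad (x of mailer_centre in the frame of gauge between 0.08 and 0.088 m and y of mailer_centre in the frame of gauge between 0.04 and 0.048 m and z of mailer_centre in the frame of gauge below 0.018 m and angle between the x axis of mailer_centre and the x axis of gauge, either way round below 0.045 rad and angle between mailer_centre's own z axis and vertical below 0.03 rad and linear speed of mailer below 0.01 m/s); the robot touches nothing.
It fails at once if the mailer is lifted off the board (centre raised 12 mm) (z of mailer_centre in the frame of gauge above 0.027 m).
It fails at once if the mailer is tipped (over 0.12 rad) (angle between mailer_centre's own z axis and vertical above 0.12 rad).
It fails at once if another thing on the bench is moved by more than 20 mm (distance of any of deep_carton, tape_dispenser, tape_roll from where it was at the start of the episode above 0.02 m).
It also fails if it takes over 45 s, if anything falls off the work surface, if the arm or the gripper's body presses on something with over 40 N, if the wrist force passes 120 N, or if a joint passes its speed limit or range.

## Working session

There is one attempt and no reset: what is moved stays moved. The work goes in short steps, Python scripts to look and compute and a tool call to move; the robot and the scene stay as the last step left them, time stands still between calls to the robot, and variables do not carry over. Pictures are saved under pics/ and viewed, and the job is handed in when it is done.

Besides the shell and the picture viewer there is one more tool, called after "Call:" by a JSON object that holds its "op" and its "data". move_arm: Moves the arm, as the interface text tells. Its arguments: {"type":"object","properties":{"series":{"type":"array","items":{"type":"array","items":{"type":"array","items":{"type":"number","minimum":-1,"maximum":1}}}}},"required":["series"]}

```bash
mkdir -p pics; ls
python3 - <<'E'
from station import r, viewer, spotter
import cv2
s=r.sense(); print(s['time_s'],s['tcp_pos'],s['ee_rot'],s['wrist_force'],s['gripper_width'])
for n in ['scene','top']:
    p,d=viewer.capture(n); cv2.imwrite(f'pics/{n}0.png',p[:,:,::-1]); c=viewer.camera_params(n); print(n,c)
    for t in ['gauge','mailer_centre','deep_carton','tape_dispenser','tape_roll']:
        print(t,[(x['conf'],x['centre']) for x in spotter.find_in(n,t)])
E
```

```text
pics
0.0 [0.26644233 0.56484652 0.29116348] [[-8.79206621e-04 -4.26848266e-01 -9.04322832e-01]
 [-2.01601245e-03 -9.04320588e-01  4.26849166e-01]
 [-9.99997581e-01  2.19841470e-03 -6.54467691e-05]] [-0.7157818   0.22194728  0.0211661 ] 1.000561118761344
scene {'mtx': array([[480.70286634,   0.        , 318.79271853],
       [  0.        , 480.70286634, 196.63901942],
       [  0.        ,   0.        ,   1.        ]]), 'pose': array([[-0.82872233,  0.44044199, -0.34529719,  0.95588639],
       [ 0.55963267,  0.65825256, -0.50350257,  0.64320749],
       [ 0.00552909, -0.61050341, -0.79199433,  1.06836901],
       [ 0.        ,  0.        ,  0.        ,  1.        ]])}
gauge [(0.61, [288.3, 199.7])]
mailer_centre [(0.97, [324.7, 332.4]), (0.96, [201.1, 260.4]), (0.94, [449.7, 242.9]), (0.7, [323.5, 216.9]), (0.7, [341.9, 99.1]), (0.49, [280.6, 107.2])]
deep_carton [(0.67, [278.8, 107.3]), (0.37, [325.2, 219.6])]
tape_dispenser [(0.81, [429.3, 333.3])]
tape_roll [(0.67, [219.3, 127.6]), (0.41, [289.9, 199.7])]
top {'mtx': array([[444.9792664 ,   0.        , 324.02091793],
       [  0.        , 444.9792664 , 196.88015661],
       [  0.        ,   0.        ,   1.        ]]), 'pose': array([[-0.00695609, -0.98864922,  0.15008108,  0.31070496],
       [-0.99997325,  0.00653764, -0.00328137,  0.01662331],
       [ 0.00226295, -0.15009989, -0.98866825,  1.39744874],
       [ 0.        ,  0.        ,  0.        ,  1.        ]])}
gauge [(0.84, [352.8, 185.4])]
mailer_centre [(0.85, [437.9, 296.2]), (0.84, [235.9, 141.6]), (0.78, [312.6, 196.9]), (0.78, [337.9, 95.7]), (0.7, [233.1, 269.9])]
deep_carton [(0.85, [453.9, 235.6])]
tape_dispenser [(0.7, [187.0, 198.2])]
tape_roll [(0.78, [468.4, 161.1])]
```

View pics/scene0.png

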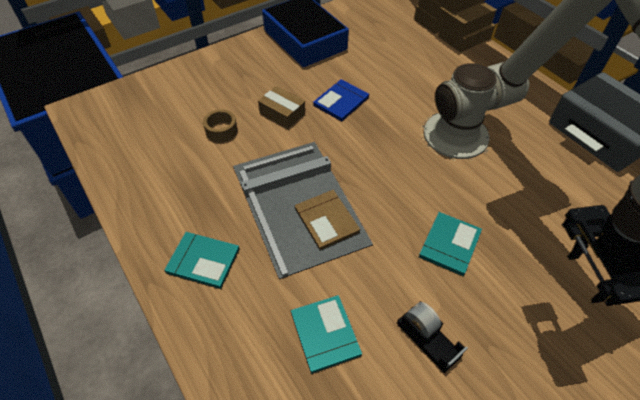

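View pics/top0.png

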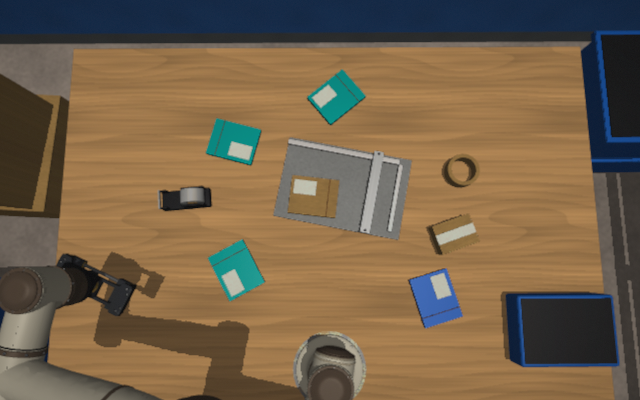

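Candidates for the mailer in the top picture are brown on the board at (313,197), teal at (338,96), (236,142) and (233,270), and blue at (438,296). I choose the brown one because it is on the board before the bar and has a white label. I'll check it in a close crop and measure.

```bash
cat > h.py <<'E'
import numpy as np, cv2
from station import r, viewer, spotter
def ray(n,uv,z):
    c=viewer.camera_params(n); P=c['pose']; 
    d=P[:3,:3]@np.linalg.solve(c['mtx'],[uv[0],uv[1],1.]); o=P[:3,3]
    return o+d*(z-o[2])/d[2]
def proj(n,X):
    c=viewer.camera_params(n); P=c['pose']; q=c['mtx']@(P[:3,:3].T@(np.asarray(X)-P[:3,3])); return q[:2]/q[2]
E
python3 - <<'E'
from h import *
p,d=viewer.capture('top'); p=p[:,:,::-1]
cv2.imwrite('pics/crop_top.png',cv2.resize(p[130:250,265:425],None,fx=5,fy=5,interpolation=cv2.INTER_CUBIC))
np.save('d.npy',d); np.save('p.npy',p)
m=[x for x in spotter.trace('top','mailer_centre') if np.hypot(x['centre'][0]-313,x['centre'][1]-197)<10]
g=spotter.trace('top','gauge')[0]
print(len(m),m[0]['mask'].sum(),g['mask'].sum(),d[197,313])
np.save('mm.npy',m[0]['mask']);np.save('gm.npy',g['mask'])
for k,z in ((m[0],.024),(g,.006)):
    c=cv2.findContours(k['mask'].astype(np.uint8),0,2)[0]; c=max(c,key=cv2.contourArea)
    b=cv2.boxPoints(cv2.minAreaRect(c)); W=np.array([ray('top',q,z) for q in b]); print(b,W.round(4), np.linalg.norm(W[1]-W[0]),np.linalg.norm(W[2]-W[1]),W.mean(0))
E
```

```text
1 1871 1282 1.3916713
[[287.0307  212.26202]
 [292.0829  173.10748]
 [340.94678 179.4125 ]
 [335.8946  218.56705]] [[ 0.4716  0.1273  0.024 ]
 [ 0.5955  0.112   0.024 ]
 [ 0.5743 -0.0415  0.024 ]
 [ 0.451  -0.0243  0.024 ]] 0.12480928391327036 0.1549816760929135 [0.52312117 0.04338874 0.024     ]
[[428.0803  226.97076]
 [469.0292  212.08026]
 [479.3358  240.42334]
 [438.38687 255.31384]] [[ 0.4244 -0.3133  0.006 ]
 [ 0.4705 -0.4443  0.006 ]
 [ 0.3814 -0.4715  0.006 ]
 [ 0.3362 -0.3416  0.006 ]] 0.13884494134228192 0.09319408244768933 [ 0.40312558 -0.39263982  0.006     ]
```

View pics/crop_top.png

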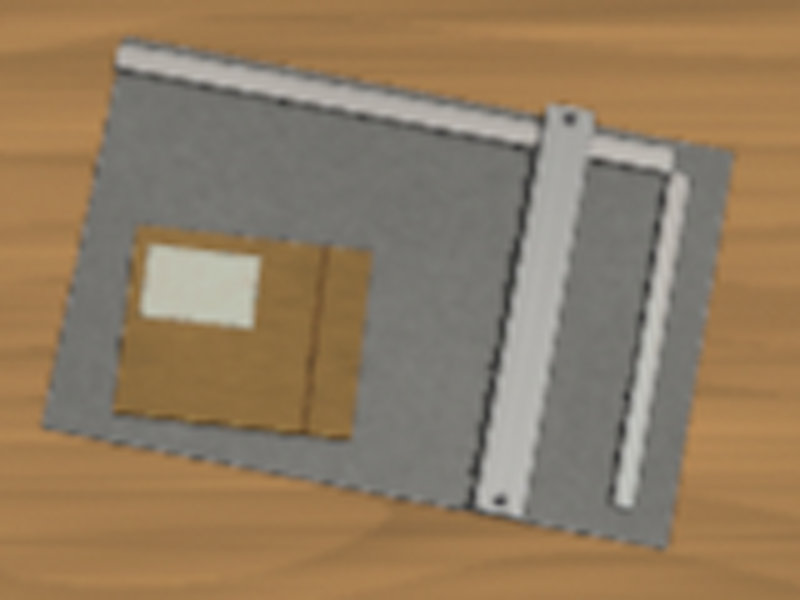

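The crop shows the brown mailer with its white label and flap line at (313,197), on the open side of the board. The bar is at crop x≈480–590, the rail is along the top, and the stop is on the right. The 'gauge' trace missed: it marked the deep carton. I'll fit the gauge from its corners by hand instead.

```bash
cat >> h.py <<'E'
from scipy.optimize import least_squares
def T(q,X):  # pose (x,y,th): frame->world
    c,s=np.cos(q[2]),np.sin(q[2]); X=np.asarray(X,float)
    return np.array([q[0]+c*X[0]-s*X[1],q[1]+s*X[0]+c*X[1],X[2]])
def Ti(q,W):
    c,s=np.cos(q[2]),np.sin(q[2]); d=np.asarray(W)[:2]-q[:2]; return np.array([c*d[0]+s*d[1],-s*d[0]+c*d[1]])
E
python3 - <<'E'
from h import *
cr=lambda x,y:((x+.5)/5-.5+265,(y+.5)/5-.5+130)
C=[((42,430),(-.2,-.13,.006)),((667,548),(.2,-.13,.006)),((735,152),(.2,.13,.006))]
L=[((160,80),1,.105,.020),((520,145),1,.105,.020),((667,172),1,.105,.020),((612,505),0,.16,.022),((668,180),0,.16,.022)]
def f(q):
    e=[]
    for uv,X in C: e+=list(ray('top',cr(*uv),X[2])[:2]-T(q,X)[:2])
    for uv,a,v,z in L: e.append(Ti(q,ray('top',cr(*uv),z))[a]-v)
    return e
s=least_squares(f,[.5,0,-1.7]); print(s.x,np.degrees(s.x[2]),(np.array(s.fun)*1e3).round(1))
q=s.x
cm=[(135,228),(372,250),(350,438),(113,412)]  # TL,TR,BR,BL
XM=[(-.075,.06,.024),(.075,.06,.024),(.075,-.06,.024),(-.075,-.06,.024)]
W=[ray('top',cr(*a),.024) for a in cm]
sm=least_squares(lambda m:np.concatenate([w[:2]-T(m,x)[:2] for w,x in zip(W,XM)]),[.52,.04,q[2]])
m=sm.x; print(m,(sm.fun*1e3).round(1)); print('mailer in gauge',Ti(q,m[:2]),np.degrees(m[2]-q[2]))
np.save('q.npy',q);np.save('m.npy',m)
for n in ('top','scene'):
    p,d=viewer.capture(n); p=p[:,:,::-1].copy()
    S=4 if n=='top' else 4; o=(265,125) if n=='top' else (225,135)
    im=cv2.resize(p[o[1]:o[1]+130,o[0]:o[0]+160],None,fx=S,fy=S,interpolation=cv2.INTER_CUBIC)
    def poly(fr,pts,col):
        a=np.array([(proj(n,T(fr,x))-o+.5)*S for x in pts]).astype(np.int32); cv2.polylines(im,[a],True,col,1)
    poly(q,[(-.2,-.13,.006),(.2,-.13,.006),(.2,.13,.006),(-.2,.13,.006)],(0,0,255))
    poly(q,[(.075,-.12,.037),(.105,-.12,.037),(.105,.12,.037),(.075,.12,.037)],(255,0,255))
    poly(q,[(-.2,.105,.02),(.16,.105,.02)],(0,255,0)); poly(q,[(.16,.105,.022),(.16,-.1,.022)],(0,255,0))
    poly(m,XM,(255,255,0)); cv2.imwrite(f'pics/ov_{n}.png',im)
E
```

```text
[ 0.55146962 -0.04725445 -1.76546917] -101.15393257539569 [ 0.9 -1.4  1.7  0.5 -0.7 -0.9 -1.5 -0.4 -0.2 -1.  -0.3]
[ 0.52258066  0.04615406 -1.68372174] [-1.8 -0.4  0.  -0.2  0.7  1.3  1.  -0.7]
mailer in gauge [-0.08605568 -0.04641274] 4.683782981253847
```

```bash
python3 -c "
import cv2,numpy as np
a=cv2.imread('pics/ov_top.png');b=cv2.imread('pics/ov_scene.png');cv2.imwrite('pics/ov.png',cv2.resize(np.hstack([a,b]),(800,325)))"
```

```text
(no output)
```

View pics/ov_top.png

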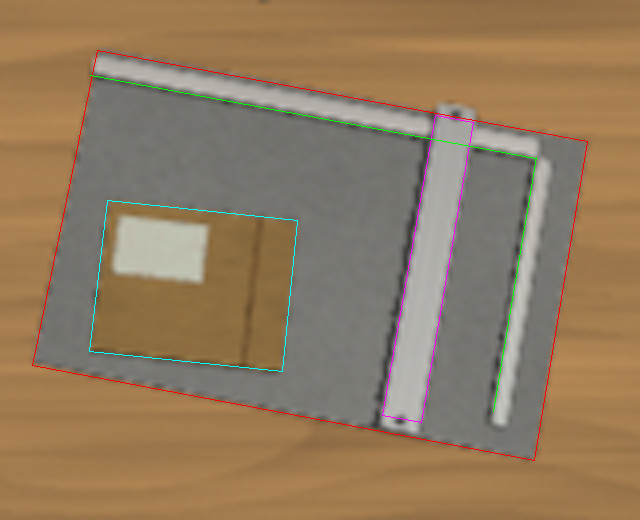

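View pics/ov_scene.png

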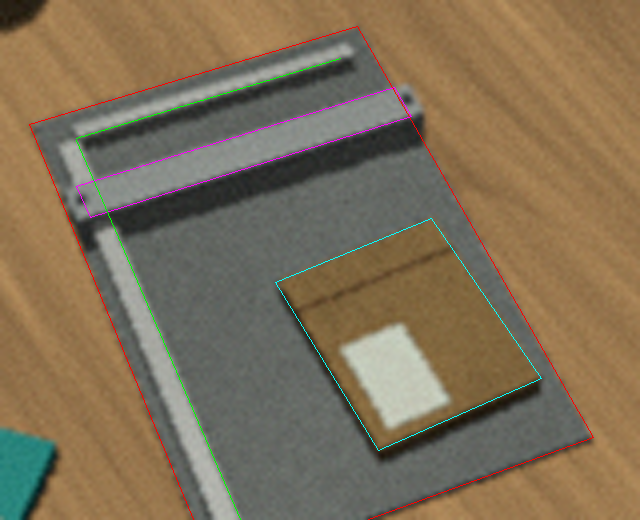

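The overlay fits to about 2 mm in both cameras. The mailer is at gauge (−86, −46) mm, yawed +4.7°.

Plan:
1. Push sideways to the rail with two spread fingertips on the long side.
2. Push the trailing end to the stop.
3. Trim with a small sideways push if it isn't snug.

```bash
cat >> h.py <<'E'
def plan(gx,gy,z,jaw):  # jaw deg relative to gauge x; prints shift/60mm and turn/8deg
    q=np.load('q.npy'); s=r.sense(); p=s['tcp_pos']; R=s['ee_rot']
    t=T(q,(gx,gy,z)); cur=np.degrees(np.arctan2(R[1,1],R[0,1])); da=(np.degrees(q[2])+jaw-cur+90)%180-90
    # tilt correction: bring tool x to -z
    ax=np.cross(R[:,0],[0,0,-1]); tilt=np.degrees(ax)/8
    print('t',s['time_s'],'now gauge',Ti(q,p).round(4),p.round(4),'target',t.round(4),'shift rows',((t-p)/.06).round(2),'turn z rows',round(da/8,2),'tilt',tilt.round(3),'F',s['wrist_force'].round(1),'w',round(s['gripper_width'],2),'j6',s['joints'][5].round(1))
    print('unit gx in row units /10mm',(np.array([np.cos(q[2]),np.sin(q[2])])/6).round(4),'gy',(np.array([-np.sin(q[2]),np.cos(q[2])])/6).round(4))
E
python3 -c "
from h import *
plan(-.086,-.14,.14,0)
for n,u in (('tape_dispenser',(187,198)),('tape_roll',(461,170)),('deep_carton',(454,235))): print(n,ray('top',u,.05))"
```

```text
t 0.85 now gauge [-0.5458 -0.398 ] [0.2666 0.5652 0.2923] target [0.4308 0.0642 0.14  ] shift rows [ 2.74 -8.35 -2.54] turn z rows 1.76 tilt [ 0. -0.  0.] F [0.2 0.1 0.2] w 1.0 j6 -14.8
unit gx in row units /10mm [-0.0322 -0.1635] gy [ 0.1635 -0.0322]
tape_dispenser [0.51455613 0.43138237 0.05      ]
tape_roll [ 0.59654857 -0.412153    0.05      ]
deep_carton [ 0.39599876 -0.38028107  0.05      ]
```

Call:
{"op": "move_arm", "data": {"series": [[[0,0,0.2,0.27,-0.83,0,1],[0,0,0.2,0.27,-0.83,0,1],[0,0,0.2,0.27,-0.83,0,1],[0,0,0.2,0.27,-0.83,0,1],[0,0,0.2,0.27,-0.83,0,1],[0,0,0.2,0.27,-0.83,0,1],[0,0,0.2,0.27,-0.83,0,1],[0,0,0.2,0.27,-0.83,-0.3,1],[0,0,0.16,0.27,-0.83,-0.7,1],[0,0,0,0.27,-0.83,-0.7,1],[0,0,0,0,0,0,1]]]}}

```text
time_s: 2.22
tcp_pos: [0.4288, 0.0605, 0.1961]
ee_rot: [[0.009, -0.182, -0.983], [0.007, -0.983, 0.182], [-1.0, -0.009, -0.008]]
wrist_force: [0.1, -0.3, 0.5]
gripper_width: 1.0
```

```bash
python3 -c "
from h import *
plan(-.086,-.14,.14,0); plan(-.086,-.14,.082,0)"
```

```text
t 2.225 now gauge [-0.082  -0.1412] [0.4288 0.0605 0.1961] target [0.4308 0.0642 0.14  ] shift rows [ 0.03  0.06 -0.94] turn z rows -0.08 tilt [-0.052  0.066  0.   ] F [ 0.1 -0.3  0.5] w 1.0 j6 50.0
unit gx in row units /10mm [-0.0322 -0.1635] gy [ 0.1635 -0.0322]
t 2.225 now gauge [-0.082  -0.1412] [0.4288 0.0605 0.1961] target [0.4308 0.0642 0.082 ] shift rows [ 0.03  0.06 -1.9 ] turn z rows -0.08 tilt [-0.052  0.066  0.   ] F [ 0.1 -0.3  0.5] w 1.0 j6 50.0
unit gx in row units /10mm [-0.0322 -0.1635] gy [ 0.1635 -0.0322]
```

Call:
{"op": "move_arm", "data": {"series": [[[-0.05,0.07,-0.08,0.03,0.06,-0.5,1],[0,0,0,0,0,-0.5,1],[0,0,0,0,0,-0.45,1],[0,0,0,0,0,-0.4,1],[0,0,0,0,0,0,1]]]}}

```text
time_s: 2.85
tcp_pos: [0.4355, 0.0688, 0.0872]
ee_rot: [[0.013, -0.189, -0.982], [0.006, -0.982, 0.189], [-1.0, -0.008, -0.012]]
wrist_force: [0.0, 0.2, -0.2]
gripper_width: 1.002
```

```bash
python3 -c "
from h import *
plan(-.086,-.14,.082,0)
for n in ('top','scene'):
    p,d=viewer.capture(n); cv2.imwrite(f'pics/a_{n}.png',p[:,:,::-1])
"
```

```text
t 2.85 now gauge [-0.0914 -0.1363] [0.4355 0.0688 0.0872] target [0.4308 0.0642 0.082 ] shift rows [-0.08 -0.08 -0.09] turn z rows -0.03 tilt [-0.041  0.092  0.   ] F [ 0.   0.2 -0.2] w 1.0 j6 48.7
unit gx in row units /10mm [-0.0322 -0.1635] gy [ 0.1635 -0.0322]
```

View pics/a_scene.png

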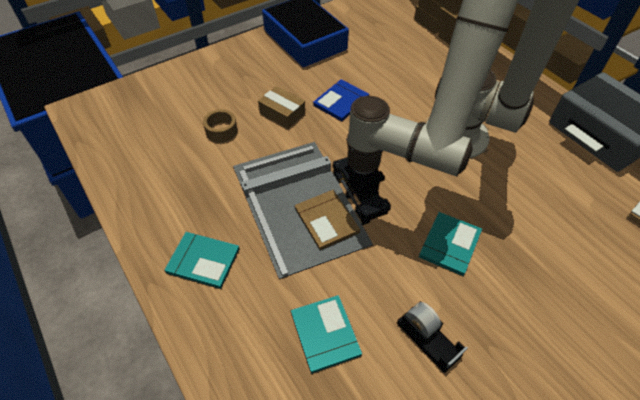

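Call:
{"op": "move_arm", "data": {"series": [[[-0.04,0.09,-0.03,0.08,0.0,-0.07,1],[0,0,0,0.16,-0.03,0,1],[0,0,0,0.16,-0.03,0,1],[0,0,0,0.16,-0.03,0,1],[0,0,0,0.16,-0.03,0,1],[0,0,0,0,0,0,1]]]}}

```text
time_s: 3.7
tcp_pos: [0.4838, 0.062, 0.0868]
ee_rot: [[0.007, -0.194, -0.981], [0.004, -0.981, 0.194], [-1.0, -0.005, -0.006]]
wrist_force: [-0.1, 0.7, 0.6]
gripper_width: 1.002
```

```bash
python3 -c "
from h import *
plan(-.086,-.025,.082,0)
for n in ('top','scene'):
    p,d=viewer.capture(n); 
    p=p[130:250,265:425] if n=='top' else p[130:280,225:425]
    cv2.imwrite(f'pics/b_{n}.png',cv2.resize(p[:,:,::-1],None,fx=4,fy=4))
"
```

```text
t 3.7 now gauge [-0.0941 -0.0876] [0.4838 0.062  0.0868] target [0.5436 0.042  0.082 ] shift rows [ 1.   -0.33 -0.08] turn z rows 0.0 tilt [-0.028  0.047  0.   ] F [-0.1  0.7  0.6] w 1.0 j6 52.5
unit gx in row units /10mm [-0.0322 -0.1635] gy [ 0.1635 -0.0322]
```

View pics/b_scene.png

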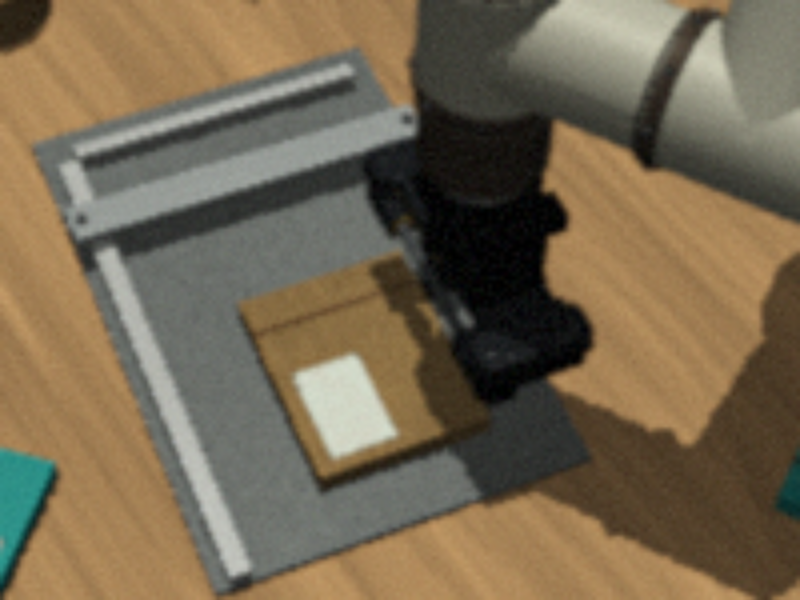

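The mailer has moved towards the rail and squared to the fingers, lying flat. Continuing towards the rail.

Call:
{"op": "move_arm", "data": {"series": [[[-0.03,0.05,0,0.16,-0.06,-0.03,1],[0,0,0,0.16,-0.06,-0.03,1],[0,0,0,0.16,-0.05,-0.02,1],[0,0,0,0.16,-0.03,0,1],[0,0,0,0.16,-0.03,0,1],[0,0,0,0,0,0,1]]]}}

```text
time_s: 4.55
tcp_pos: [0.5325, 0.0467, 0.0815]
ee_rot: [[-0.006, -0.194, -0.981], [-0.002, -0.981, 0.194], [-1.0, 0.003, 0.005]]
wrist_force: [-0.5, 0.2, -0.7]
gripper_width: 0.998
```

```bash
python3 -c "
from h import *
plan(-.086,-.025,.082,0)
for n in ('top','scene'):
    p,d=viewer.capture(n); 
    p=p[130:250,265:425] if n=='top' else p[130:280,225:425]
    cv2.imwrite(f'pics/c_{n}.png',cv2.resize(p[:,:,::-1],None,fx=4,fy=4))
"
```

```text
t 4.55 now gauge [-0.0885 -0.0368] [0.5325 0.0467 0.0815] target [0.5436 0.042  0.082 ] shift rows [ 0.19 -0.08  0.01] turn z rows 0.0 tilt [ 0.016 -0.043  0.   ] F [-0.5  0.2 -0.7] w 1.0 j6 56.4
unit gx in row units /10mm [-0.0322 -0.1635] gy [ 0.1635 -0.0322]
```

View pics/c_scene.png

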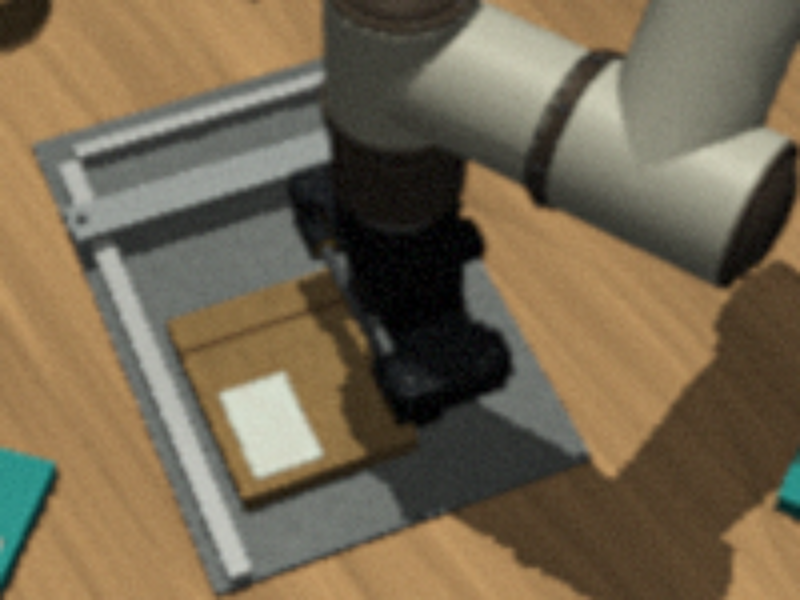

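Call:
{"op": "move_arm", "data": {"series": [[[0,0,0,0.07,-0.02,0,1],[0,0,0,0.05,-0.01,0,1],[0,0,0,0.05,-0.01,0,1],[0,0,0,0,0,0,1]]]}}

```text
time_s: 5.15
tcp_pos: [0.5411, 0.0442, 0.0815]
ee_rot: [[-0.01, -0.193, -0.981], [-0.003, -0.981, 0.193], [-1.0, 0.005, 0.009]]
wrist_force: [-2.0, -0.0, 0.7]
gripper_width: 1.0
```

```bash
python3 -c "
from h import *
plan(-.086,-.025,.082,0)
for n in ('top','scene'):
    p,d=viewer.capture(n); 
    p=p[130:250,265:425] if n=='top' else p[170:280,245:345]
    cv2.imwrite(f'pics/d_{n}.png',cv2.resize(p[:,:,::-1],None,fx=5,fy=5))
"
```

```text
t 5.15 now gauge [-0.0878 -0.0279] [0.5411 0.0442 0.0815] target [0.5436 0.042  0.082 ] shift rows [ 0.04 -0.04  0.01] turn z rows -0.0 tilt [ 0.021 -0.069  0.   ] F [-2.  -0.   0.7] w 1.0 j6 57.1
unit gx in row units /10mm [-0.0322 -0.1635] gy [ 0.1635 -0.0322]
```

View pics/d_scene.png

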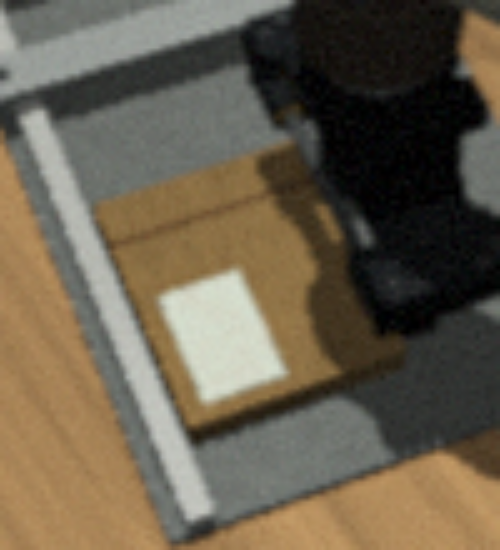

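Call:
{"op": "move_arm", "data": {"series": [[[-0.02,0.07,0,0.04,-0.01,0,1],[0,0,0,0.04,-0.01,0,1],[0,0,0,0.04,-0.01,0,1],[0,0,0,0,0,0,1]]]}}

```text
time_s: 5.75
tcp_pos: [0.5446, 0.0435, 0.0812]
ee_rot: [[-0.03, -0.194, -0.981], [-0.006, -0.981, 0.194], [-1.0, 0.012, 0.028]]
wrist_force: [-0.5, -0.3, 0.1]
gripper_width: 1.005
```

```bash
python3 -c "
from h import *
plan(-.086,-.025,.082,0)
for n in ('top','scene'):
    p,d=viewer.capture(n); 
    p=p[130:250,265:425] if n=='top' else p[170:280,245:345]
    cv2.imwrite(f'pics/e_{n}.png',cv2.resize(p[:,:,::-1],None,fx=5,fy=5))
"
```

```text
t 5.75 now gauge [-0.0877 -0.0243] [0.5446 0.0435 0.0812] target [0.5436 0.042  0.082 ] shift rows [-0.02 -0.03  0.01] turn z rows 0.0 tilt [ 0.042 -0.214  0.   ] F [-0.5 -0.3  0.1] w 1.0 j6 57.8
unit gx in row units /10mm [-0.0322 -0.1635] gy [ 0.1635 -0.0322]
```

View pics/e_scene.png

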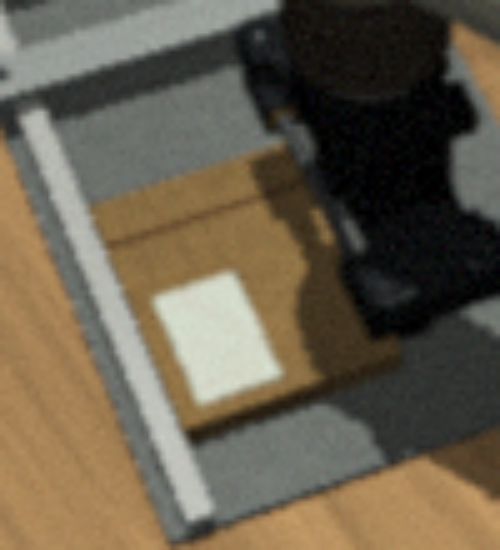

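Call:
{"op": "move_arm", "data": {"series": [[[0.04,-0.2,0,0,0,0,1],[0,0,0,0.02,-0.005,0,1],[0,0,0,0.02,-0.005,0,1],[0,0,0,0,0,0,1]]]}}

```text
time_s: 6.35
tcp_pos: [0.5436, 0.043, 0.0804]
ee_rot: [[-0.011, -0.196, -0.981], [-0.001, -0.981, 0.196], [-1.0, 0.003, 0.01]]
wrist_force: [-2.8, -0.7, 0.9]
gripper_width: 1.002
```

```bash
python3 -c "
from h import *
plan(-.086,-.025,.082,0)
for n in ('top','scene'):
    p,d=viewer.capture(n); 
    p=p[130:250,265:425] if n=='top' else p[170:280,245:345]
    cv2.imwrite(f'pics/f_{n}.png',cv2.resize(p[:,:,::-1],None,fx=5,fy=5))
"
```

```text
t 6.35 now gauge [-0.0871 -0.0251] [0.5436 0.043  0.0804] target [0.5436 0.042  0.082 ] shift rows [-0.   -0.02  0.03] turn z rows 0.02 tilt [ 0.007 -0.077  0.   ] F [-2.8 -0.7  0.9] w 1.0 j6 57.5
unit gx in row units /10mm [-0.0322 -0.1635] gy [ 0.1635 -0.0322]
```

View pics/f_scene.png

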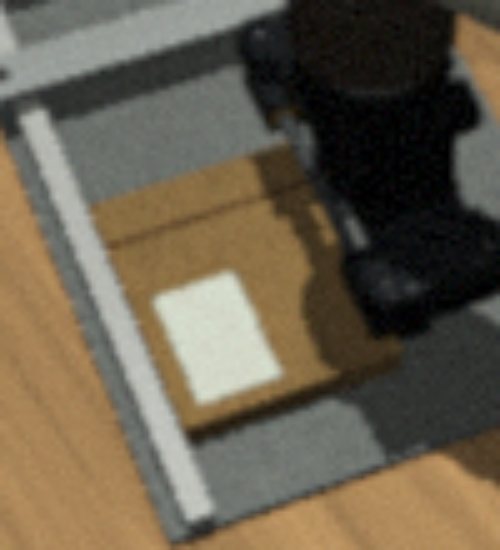

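Call:
{"op": "move_arm", "data": {"series": [[[0,-0.05,0,0.05,-0.01,0,1],[0,0,0,0.05,-0.01,0,1],[0,0,0,0,0,0,1]]]}}

```text
time_s: 6.82
tcp_pos: [0.5439, 0.0429, 0.0803]
ee_rot: [[-0.017, -0.196, -0.98], [-0.001, -0.981, 0.196], [-1.0, 0.005, 0.016]]
wrist_force: [-0.8, -0.1, 0.5]
gripper_width: 0.997
```

It's blocked by the rail: 6 mm commanded gave 0.3 mm of movement, at the predicted tool y of −25 mm. Backing off and lifting clear.

Call:
{"op": "move_arm", "data": {"series": [[[0,0,0,-0.2,0.04,0,1],[0,0,0,-0.3,0.06,0.05,1],[0,0,0,0,0,0.7,0.5],[0,0,0,0,0,0.7,0.5],[0,0,0,0,0,0,0.5]]]}}

```text
time_s: 7.45
tcp_pos: [0.5153, 0.0492, 0.1698]
ee_rot: [[-0.007, -0.195, -0.981], [-0.0, -0.981, 0.195], [-1.0, 0.002, 0.007]]
wrist_force: [0.0, 0.3, -0.6]
gripper_width: 0.747
```

```bash
cat >> h.py <<'E'
def crops(tag):
    a,_=viewer.capture('top'); b,_=viewer.capture('scene')
    a=cv2.resize(a[130:250,265:425],None,fx=5,fy=5,interpolation=cv2.INTER_CUBIC); b=cv2.resize(b[130:280,225:425],None,fx=4,fy=4,interpolation=cv2.INTER_CUBIC)
    cv2.imwrite(f'pics/{tag}_t.png',a[:,:,::-1]);cv2.imwrite(f'pics/{tag}_s.png',b[:,:,::-1])
E
python3 -c "
from h import *
plan(-.2,.045,.15,90)
crops('g')"
```

```text
t 7.45 now gauge [-0.0876 -0.0541] [0.5153 0.0492 0.1698] target [0.6343 0.1403 0.15  ] shift rows [ 1.98  1.52 -0.33] turn z rows -11.24 tilt [ 0.002 -0.051  0.   ] F [ 0.   0.3 -0.6] w 0.75 j6 55.5
unit gx in row units /10mm [-0.0322 -0.1635] gy [ 0.1635 -0.0322]
```

View pics/g_s.png

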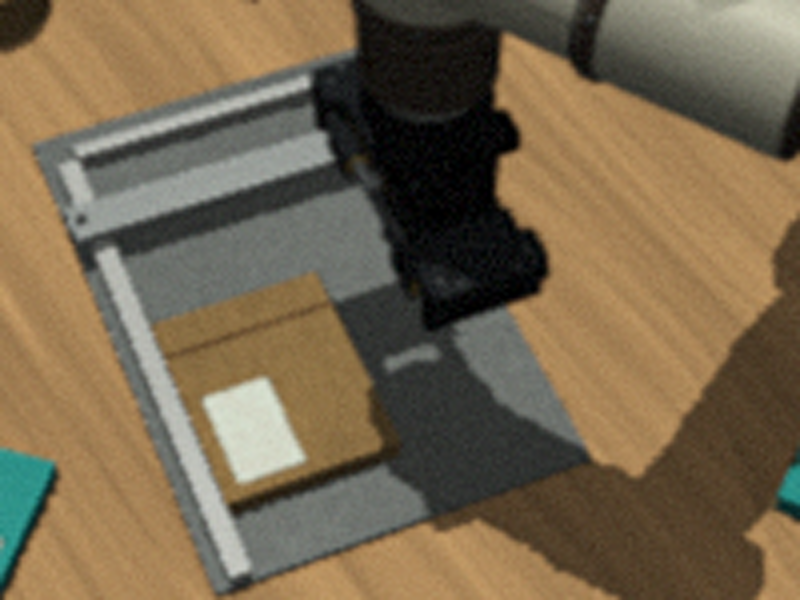

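View pics/g_t.png

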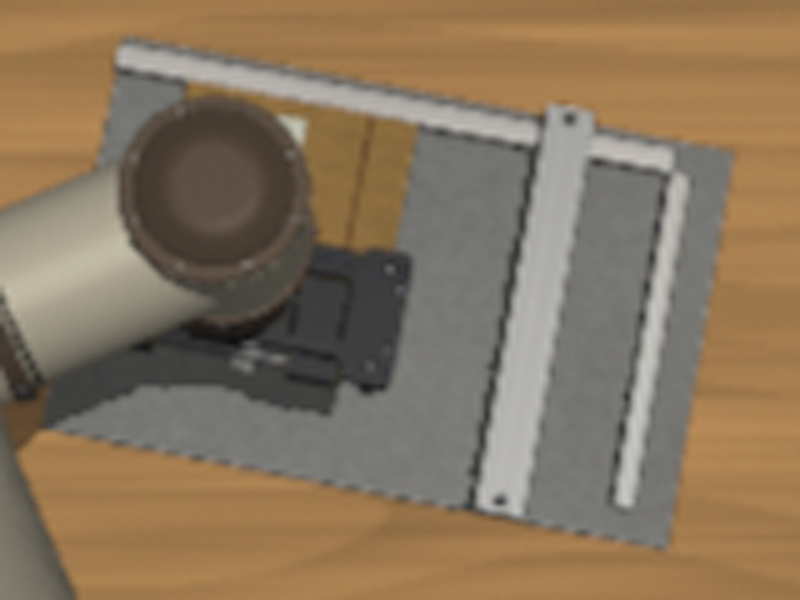

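The mailer lies flat along the rail. Next I'll turn the hand and go behind the trailing end.

Call:
{"op": "move_arm", "data": {"series": [[[0,0,-0.94,0.165,0.127,0,0.5],[0,0,-0.94,0.165,0.127,0,0.5],[0,0,-0.94,0.165,0.127,0,0.5],[0,0,-0.94,0.165,0.127,0,0.5],[0,0,-0.94,0.165,0.127,0,0.5],[0,0,-0.94,0.165,0.127,0,0.5],[0,0,-0.94,0.165,0.127,0,0.5],[0,0,-0.94,0.165,0.127,0,0.5],[0,0,-0.94,0.165,0.127,0,0.5],[0,0,-0.94,0.165,0.127,0,0.5],[0,0,-0.94,0.165,0.127,0,0.5],[0,0,-0.94,0.165,0.127,0,0.5],[0,0,0,0,0,0,0.5]]]}}

```text
time_s: 9.18
tcp_pos: [0.6274, 0.1382, 0.1413]
ee_rot: [[-0.033, -0.966, 0.257], [0.022, 0.256, 0.966], [-0.999, 0.037, 0.013]]
wrist_force: [-0.4, 1.0, -0.5]
gripper_width: 0.502
```

```bash
python3 -c "
from h import *
plan(-.2,.045,.082,90)
crops('i')"
```

```text
t 9.175 now gauge [-0.1967  0.0387] [0.6274 0.1382 0.1413] target [0.6343 0.1403 0.082 ] shift rows [ 0.11  0.03 -0.99] turn z rows 0.46 tilt [-0.157 -0.234 -0.   ] F [-0.4  1.  -0.5] w 0.5 j6 -39.5
unit gx in row units /10mm [-0.0322 -0.1635] gy [ 0.1635 -0.0322]
```

View pics/i_t.png

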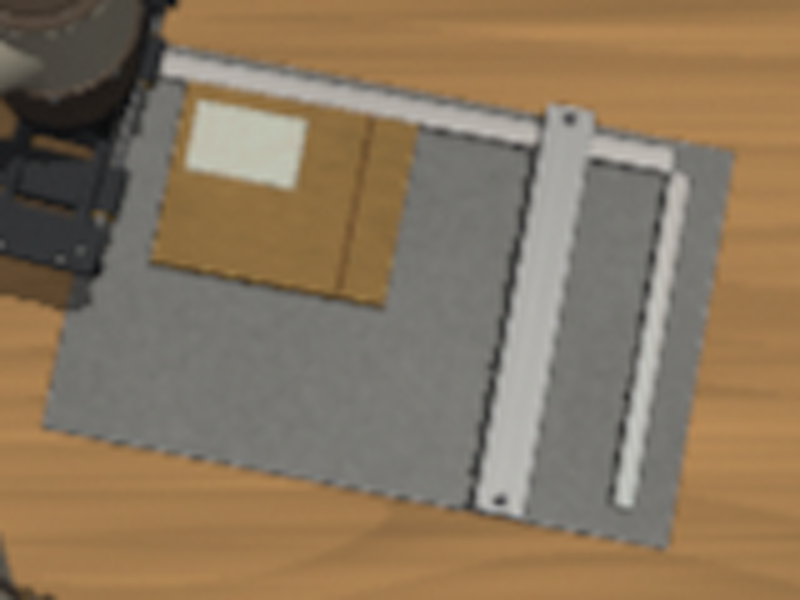

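Call:
{"op": "move_arm", "data": {"series": [[[-0.16,-0.23,0.46,0.11,0.03,0,0.5],[0,0,0,0,0,-0.4,0.5],[0,0,0,0,0,0,0.5]]]}}

```text
time_s: 9.65
tcp_pos: [0.632, 0.1383, 0.1164]
ee_rot: [[-0.003, -0.982, 0.187], [-0.003, 0.187, 0.982], [-1.0, 0.002, -0.004]]
wrist_force: [-0.3, 0.2, -0.3]
gripper_width: 0.502
```

```bash
python3 -c "
from h import *
plan(-.2,.045,.082,90)
q=np.load('q.npy')
for a in ((187,83),(152,262),(383,306),(417,124)): print(Ti(q,ray('top',((a[0]+.5)/5-.5+265,(a[1]+.5)/5-.5+130),.024)))"
```

```text
t 9.65 now gauge [-0.1976  0.0432] [0.632  0.1383 0.1164] target [0.6343 0.1403 0.082 ] shift rows [ 0.04  0.03 -0.57] turn z rows -0.04 tilt [ 0.024 -0.02   0.   ] F [-0.3  0.2 -0.3] w 0.5 j6 -37.6
unit gx in row units /10mm [-0.0322 -0.1635] gy [ 0.1635 -0.0322]
[-0.15105841  0.10375306]
[-0.15021227 -0.01377079]
[-0.00274585 -0.01418754]
[-0.00272758  0.10480214]
```

Call:
{"op": "move_arm", "data": {"series": [[[0.02,-0.02,-0.04,0.04,0.03,-0.3,0.5],[0,0,0,0,0,-0.27,0.5],[0,0,0,-0.03,-0.16,0,0.5],[0,0,0,-0.05,-0.25,0,0.5],[0,0,0,-0.05,-0.25,0,0.5],[0,0,0,-0.05,-0.25,0,0.5],[0,0,0,0,0,0,0.5]]]}}

```text
time_s: 10.52
tcp_pos: [0.6236, 0.0811, 0.0822]
ee_rot: [[0.004, -0.981, 0.193], [0.001, 0.193, 0.981], [-1.0, -0.003, 0.002]]
wrist_force: [-0.0, 1.5, 0.5]
gripper_width: 0.502
```

```bash
python3 -c "
from h import *
plan(0,.045,.082,90)
crops('j')"
```

```text
t 10.525 now gauge [-0.1399  0.0459] [0.6236 0.0811 0.0822] target [ 0.5956 -0.056   0.082 ] shift rows [-0.47 -2.28 -0.  ] turn z rows 0.0 tilt [-0.009  0.026  0.   ] F [-0.   1.5  0.5] w 0.5 j6 -33.3
unit gx in row units /10mm [-0.0322 -0.1635] gy [ 0.1635 -0.0322]
```

View pics/j_t.png

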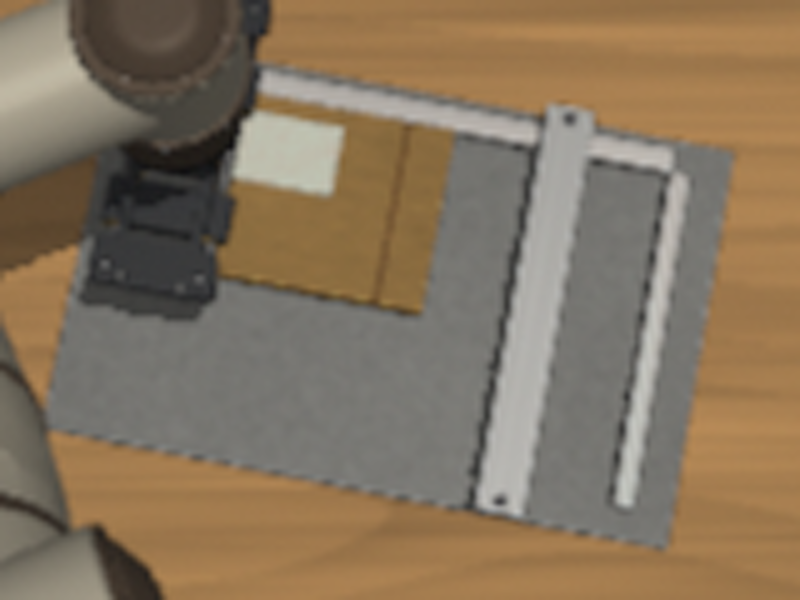

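It's sliding along the rail, flat and nearly parallel. Going on under the bar.

Call:
{"op": "move_arm", "data": {"series": [[[-0.01,0.02,0,-0.04,-0.2,0,0.5],[0,0,0,-0.04,-0.22,0,0.5],[0,0,0,-0.04,-0.22,0,0.5],[0,0,0,-0.04,-0.22,0,0.5],[0,0,0,-0.04,-0.22,0,0.5],[0,0,0,-0.04,-0.22,0,0.5],[0,0,0,0,0,0,0.5]]]}}

```text
time_s: 11.5
tcp_pos: [0.6085, -0.0001, 0.0824]
ee_rot: [[0.002, -0.981, 0.192], [0.001, 0.192, 0.981], [-1.0, -0.002, 0.002]]
wrist_force: [0.3, -0.2, 0.2]
gripper_width: 0.5
```

```bash
python3 -c "
from h import *
plan(0,.045,.082,90)
crops('k')"
```

```text
t 11.5 now gauge [-0.0573  0.0468] [ 6.085e-01 -1.000e-04  8.240e-02] target [ 0.5956 -0.056   0.082 ] shift rows [-0.21 -0.93 -0.01] turn z rows -0.01 tilt [-0.009  0.013  0.   ] F [ 0.3 -0.2  0.2] w 0.5 j6 -26.2
unit gx in row units /10mm [-0.0322 -0.1635] gy [ 0.1635 -0.0322]
```

View pics/k_t.png

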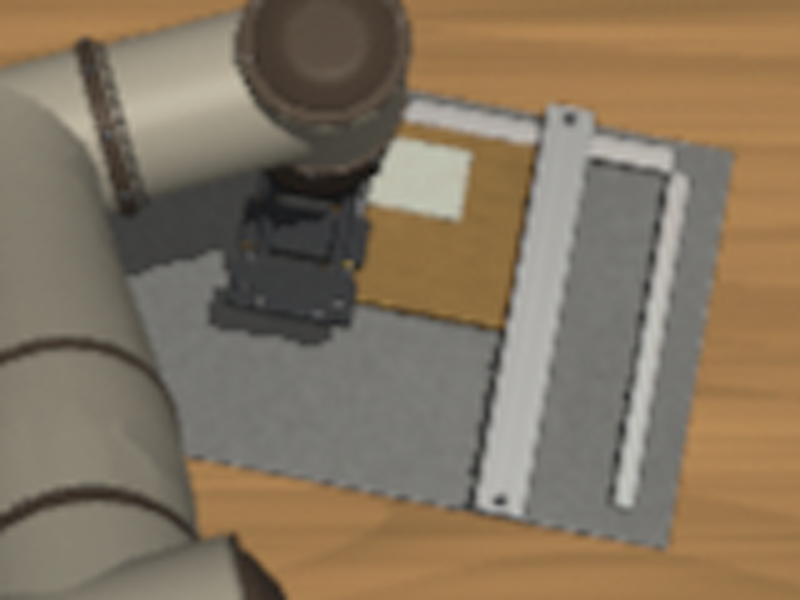

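View pics/k_s.png

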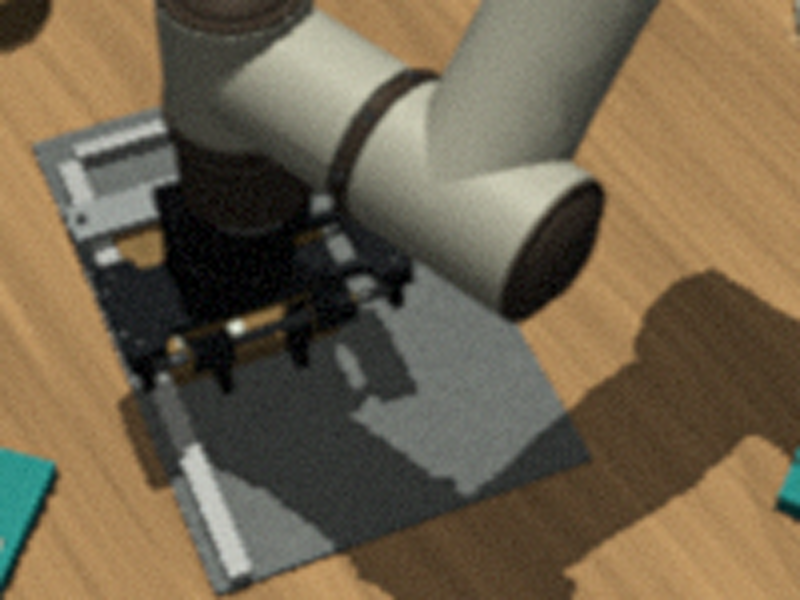

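The leading end is entering under the bar, and the tool has about 57 mm to go.

Call:
{"op": "move_arm", "data": {"series": [[[0,0,0,-0.04,-0.15,0,0.5],[0,0,0,-0.04,-0.15,0,0.5],[0,0,0,-0.04,-0.15,0,0.5],[0,0,0,-0.04,-0.15,0,0.5],[0,0,0,-0.03,-0.1,0,0.5],[0,0,0,0,0,0,0.5]]]}}

```text
time_s: 12.35
tcp_pos: [0.5973, -0.0434, 0.0826]
ee_rot: [[0.004, -0.982, 0.19], [0.002, 0.19, 0.982], [-1.0, -0.003, 0.002]]
wrist_force: [0.3, 0.7, -0.2]
gripper_width: 0.496
```

```bash
python3 -c "
from h import *
plan(0,.045,.082,90)
crops('l')"
```

```text
t 12.35 now gauge [-0.0126  0.0442] [ 0.5973 -0.0434  0.0826] target [ 0.5956 -0.056   0.082 ] shift rows [-0.03 -0.21 -0.01] turn z rows -0.02 tilt [-0.012  0.027  0.   ] F [ 0.3  0.7 -0.2] w 0.5 j6 -22.2
unit gx in row units /10mm [-0.0322 -0.1635] gy [ 0.1635 -0.0322]
```

View pics/l_t.png

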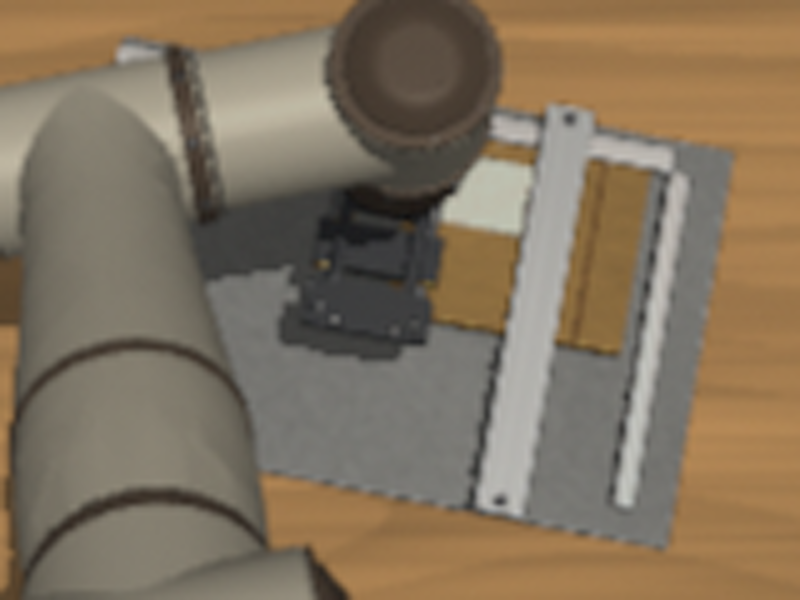

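Call:
{"op": "move_arm", "data": {"series": [[[0,0,0,-0.015,-0.08,0,0.5],[0,0,0,-0.01,-0.06,0,0.5],[0,0,0,-0.01,-0.05,0,0.5],[0,0,0,-0.01,-0.05,0,0.5],[0,0,0,0,0,0,0.5]]]}}

```text
time_s: 13.08
tcp_pos: [0.5963, -0.0555, 0.0828]
ee_rot: [[0.009, -0.982, 0.19], [0.005, 0.19, 0.982], [-1.0, -0.008, 0.007]]
wrist_force: [-0.4, 0.9, -0.1]
gripper_width: 0.499
```

```bash
python3 -c "
from h import *
plan(0,.045,.082,90)
crops('m')"
```

```text
t 13.075 now gauge [-0.0006  0.0456] [ 0.5963 -0.0555  0.0828] target [ 0.5956 -0.056   0.082 ] shift rows [-0.01 -0.01 -0.01] turn z rows -0.02 tilt [-0.038  0.066  0.   ] F [-0.4  0.9 -0.1] w 0.5 j6 -20.8
unit gx in row units /10mm [-0.0322 -0.1635] gy [ 0.1635 -0.0322]
```

View pics/m_t.png

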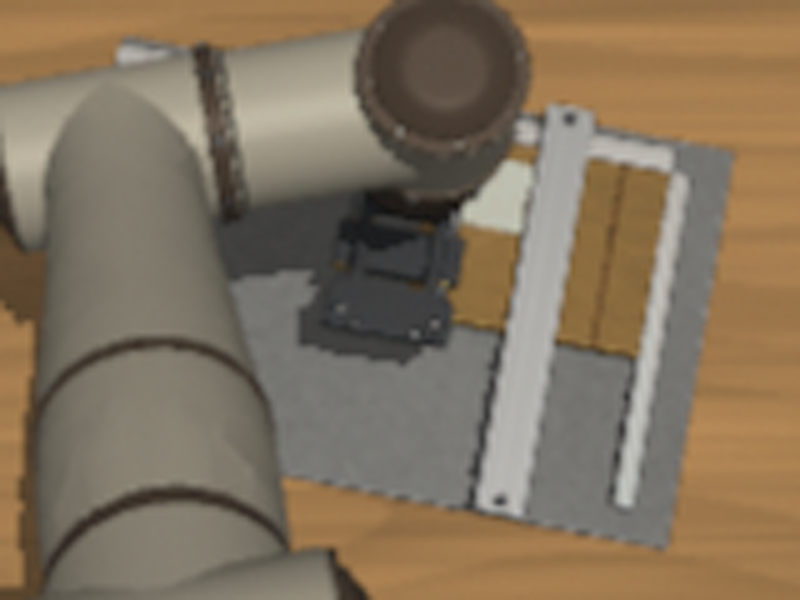

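Against the stop, or nearly. I'll press a little more to confirm it's blocked.

Call:
{"op": "move_arm", "data": {"series": [[[-0.03,0.06,0,-0.01,-0.06,0,0.5],[0,0,0,-0.01,-0.06,0,0.5],[0,0,0,-0.01,-0.06,0,0.5],[0,0,0,0,0,0,0.5]]]}}

```text
time_s: 13.68
tcp_pos: [0.5964, -0.0558, 0.0829]
ee_rot: [[0.009, -0.981, 0.193], [0.015, 0.194, 0.981], [-1.0, -0.006, 0.016]]
wrist_force: [0.2, 0.5, 0.4]
gripper_width: 0.499
```

```bash
python3 -c "
from h import *
plan(0,.045,.082,90)"
```

```text
t 13.675 now gauge [-0.0003  0.0457] [ 0.5964 -0.0558  0.0829] target [ 0.5956 -0.056   0.082 ] shift rows [-0.01 -0.   -0.02] turn z rows 0.0 tilt [-0.105  0.066  0.   ] F [0.2 0.5 0.4] w 0.5 j6 -20.1
unit gx in row units /10mm [-0.0322 -0.1635] gy [ 0.1635 -0.0322]
```

It's blocked: 10 mm commanded moved 0.3 mm, with the tool at the predicted x. I'll withdraw and look.

Call:
{"op": "move_arm", "data": {"series": [[[0,0,0,0.03,0.16,0,0.5],[0,0,0,0.06,0.3,0,0.5],[0,0,0,0.03,0.2,0.4,0.5],[0,0,0,0,0.2,0.8,0.5],[0,0,0,0,0.6,0.8,0.5],[0,0,0,-0.3,0.8,0.5,0.5],[0,0,0,-0.5,0.8,0,0.5],[0,0,0,-0.6,0.8,0,0.5],[0,0,0,-0.6,0.8,0,0.5],[0,0,0,0,0,0,0.5]]]}}

```text
time_s: 14.92
tcp_pos: [0.4791, 0.2351, 0.238]
ee_rot: [[0.009, -0.981, 0.192], [0.012, 0.193, 0.981], [-1.0, -0.006, 0.014]]
wrist_force: [0.1, -0.1, 0.9]
gripper_width: 0.501
```

```bash
python3 -c "
from h import *
plan(0,.045,.082,90)
crops('n')"
```

```text
t 14.925 now gauge [-0.263  -0.1256] [0.4791 0.2351 0.238 ] target [ 0.5956 -0.056   0.082 ] shift rows [ 1.94 -4.85 -2.6 ] turn z rows -0.01 tilt [-0.087  0.061  0.   ] F [ 0.1 -0.1  0.9] w 0.5 j6 -54.5
unit gx in row units /10mm [-0.0322 -0.1635] gy [ 0.1635 -0.0322]
```

View pics/n_t.png

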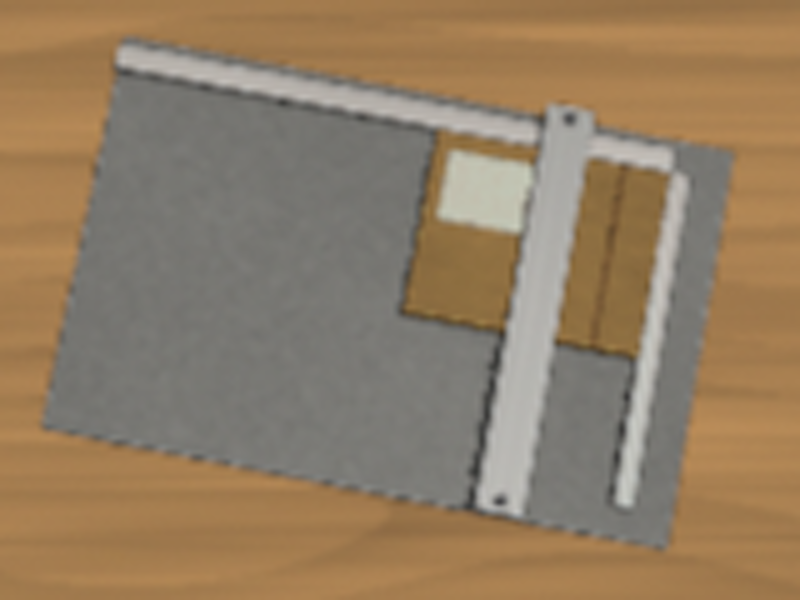

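View pics/n_s.png

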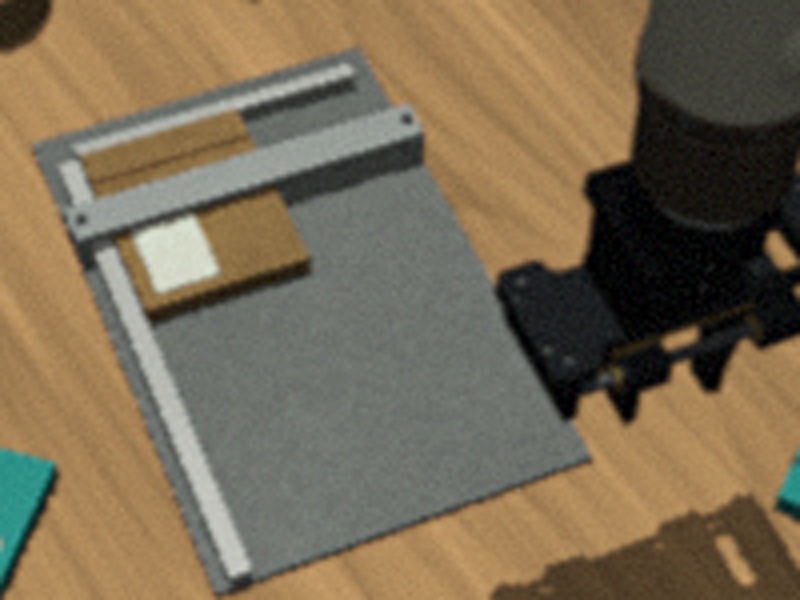

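```bash
python3 -c "
from h import *
q=np.load('q.npy')
f=lambda a,z=.024:Ti(q,ray('top',((a[0]+.5)/5-.5+265,(a[1]+.5)/5-.5+130),z))
for a in ((435,132),(402,313),(501,331),(557,342),(635,357),(669,175)): print(a,f(a).round(4))
print('rail inner top',f((435,129),.02),f((667,172),.02),'stop',f((640,330),.022), f((668,185),.022))
for n in ('scene','top'):
  for t in ('deep_carton','tape_dispenser','tape_roll'): print(n,t,[(x['conf'],x['centre']) for x in spotter.find_in(n,t)][:1])
"
```

```text
(435, 132) [0.0094 0.1018]
(402, 313) [ 0.0097 -0.0163]
(501, 331) [ 0.0725 -0.016 ]
(557, 342) [ 0.1081 -0.0163]
(635, 357) [ 0.1575 -0.0165]
(669, 175) [0.1595 0.1021]
rail inner top [0.00912828 0.1047642 ] [0.15849637 0.10477091] stop [0.15803303 0.00125714] [0.16022645 0.09607929]
scene deep_carton [(0.8, [279.5, 105.7])]
scene tape_dispenser [(0.58, [430.7, 332.9])]
scene tape_roll [(0.96, [219.3, 123.8])]
top deep_carton [(0.85, [451.7, 233.4])]
top tape_dispenser [(0.5, [167.7, 192.5])]
top tape_roll [(0.9, [467.6, 163.9])]
```

The mailer lies flat under the bar, with its end at the stop (x≈84–85 mm). Its long side measures about 1.5–3 mm from the rail. That's inside tolerance but close to the measurement error, and there's time left. I'll give it a gentle sideways nudge with the fingers straddling the bar.

```bash
python3 -c "
from h import *
plan(.088,-.065,.17,0)"
```

```text
t 15.325 now gauge [-0.2595 -0.1221] [0.4819 0.2309 0.2373] target [ 0.4707 -0.121   0.17  ] shift rows [-0.19 -5.87 -1.12] turn z rows -11.2 tilt [-0.083  0.057  0.   ] F [ 0.5 -0.7  0.3] w 0.5 j6 -54.4
unit gx in row units /10mm [-0.0322 -0.1635] gy [ 0.1635 -0.0322]
```

Call:
{"op": "move_arm", "data": {"series": [[[-0.08,0.06,0.94,-0.015,-0.49,0,1],[0,0,0.94,-0.015,-0.49,0,1],[0,0,0.94,-0.015,-0.49,0,1],[0,0,0.94,-0.015,-0.49,0,1],[0,0,0.94,-0.015,-0.49,0,1],[0,0,0.94,-0.015,-0.49,0,1],[0,0,0.94,-0.015,-0.49,0,1],[0,0,0.94,-0.015,-0.49,0,1],[0,0,0.94,-0.015,-0.49,0,1],[0,0,0.94,-0.015,-0.49,0,1],[0,0,0.94,-0.015,-0.49,0,1],[0,0,0.94,-0.015,-0.49,0,1],[0,0,0,0,0,0,1]]]}}

```text
time_s: 16.95
tcp_pos: [0.4721, -0.143, 0.2365]
ee_rot: [[0.0, -0.165, -0.986], [-0.002, -0.986, 0.165], [-1.0, 0.002, -0.001]]
wrist_force: [0.5, 0.8, 0.2]
gripper_width: 1.0
```

```bash
python3 -c "
from h import *
plan(.088,-.065,.17,0)"
```

```text
t 16.95 now gauge [ 0.1093 -0.0593] [ 0.4721 -0.143   0.2365] target [ 0.4707 -0.121   0.17  ] shift rows [-0.02  0.37 -1.11] turn z rows -0.2 tilt [0.018 0.001 0.   ] F [0.5 0.8 0.2] w 1.0 j6 78.3
unit gx in row units /10mm [-0.0322 -0.1635] gy [ 0.1635 -0.0322]
```

Call:
{"op": "move_arm", "data": {"series": [[[0.02,0,-0.2,-0.02,0.37,0,1],[0,0,0,0,0,-0.6,1],[0,0,0,0,0,-0.6,1],[0,0,0,0,0,-0.5,1],[0,0,0,0,0,0,1]]]}}

```text
time_s: 17.58
tcp_pos: [0.4716, -0.1201, 0.1331]
ee_rot: [[0.004, -0.205, -0.979], [0.001, -0.979, 0.205], [-1.0, -0.001, -0.004]]
wrist_force: [0.5, 0.6, -0.0]
gripper_width: 0.998
```

```bash
python3 -c "
from h import *
plan(.089,-.055,.084,0);crops('o')"
```

```text
t 17.575 now gauge [ 0.0869 -0.0643] [ 0.4716 -0.1201  0.1331] target [ 0.4803 -0.1239  0.084 ] shift rows [ 0.15 -0.06 -0.82] turn z rows 0.08 tilt [-0.004  0.029  0.   ] F [ 0.5  0.6 -0. ] w 1.0 j6 73.3
unit gx in row units /10mm [-0.0322 -0.1635] gy [ 0.1635 -0.0322]
```

View pics/o_s.png

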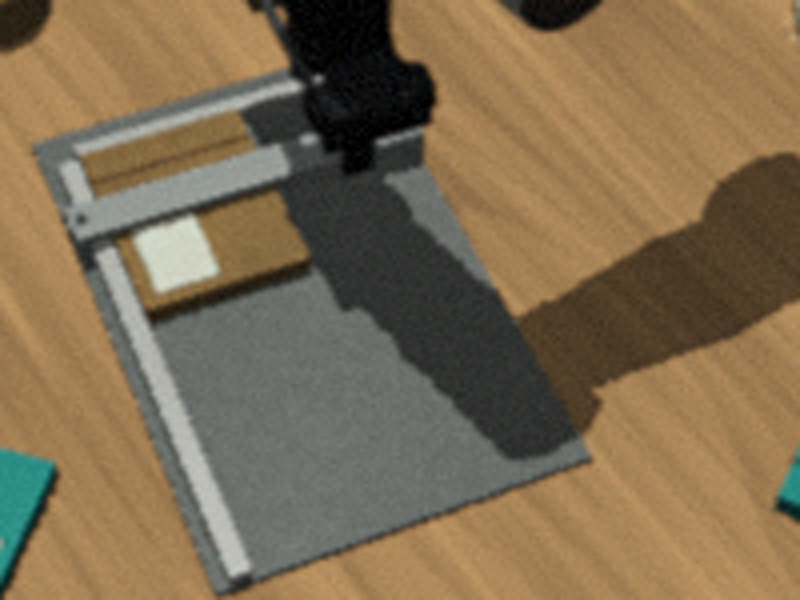

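Call:
{"op": "move_arm", "data": {"series": [[[0,0.03,0.08,0,-0.03,-0.2,1],[0,0,0,0,0,-0.2,1],[0,0,0,0,0,-0.2,1],[0,0,0,0,0,-0.18,1],[0,0,0,0,0,0,1]]]}}

```text
time_s: 18.3
tcp_pos: [0.475, -0.1219, 0.0881]
ee_rot: [[0.011, -0.193, -0.981], [0.001, -0.981, 0.193], [-1.0, -0.003, -0.011]]
wrist_force: [0.7, 0.2, 1.0]
gripper_width: 1.006
```

```bash
python3 -c "
from h import *
plan(.089,-.028,.084,0)"
```

```text
t 18.3 now gauge [ 0.0881 -0.0606] [ 0.475  -0.1219  0.0881] target [ 0.5068 -0.1292  0.084 ] shift rows [ 0.53 -0.12 -0.07] turn z rows -0.01 tilt [-0.006  0.081  0.   ] F [0.7 0.2 1. ] w 1.01 j6 74.3
unit gx in row units /10mm [-0.0322 -0.1635] gy [ 0.1635 -0.0322]
```

Call:
{"op": "move_arm", "data": {"series": [[[0,0.08,0,0.13,-0.03,-0.05,1],[0,0,0,0.13,-0.03,-0.02,1],[0,0,0,0.12,-0.02,0,1],[0,0,0,0.08,-0.02,0,1],[0,0,0,0,0,0,1]]]}}

```text
time_s: 18.92
tcp_pos: [0.5061, -0.1285, 0.0844]
ee_rot: [[0.002, -0.192, -0.981], [0.001, -0.981, 0.192], [-1.0, -0.001, -0.002]]
wrist_force: [0.2, 0.4, 0.2]
gripper_width: 0.997
```

```bash
python3 -c "
from h import *
plan(.089,-.025,.084,0)"
```

```text
t 18.925 now gauge [ 0.0884 -0.0288] [ 0.5061 -0.1285  0.0844] target [ 0.5097 -0.1297  0.084 ] shift rows [ 0.06 -0.02 -0.01] turn z rows -0.01 tilt [-0.005  0.016  0.   ] F [0.2 0.4 0.2] w 1.0 j6 75.4
unit gx in row units /10mm [-0.0322 -0.1635] gy [ 0.1635 -0.0322]
```

Call:
{"op": "move_arm", "data": {"series": [[[0,0,0,0.04,-0.01,0,1],[0,0,0,0.04,-0.01,0,1],[0,0,0,0.05,-0.01,0,1],[0,0,0,0.05,-0.01,0,1],[0,0,0,0,0,0,1]]]}}

```text
time_s: 19.55
tcp_pos: [0.5082, -0.13, 0.083]
ee_rot: [[-0.019, -0.196, -0.98], [0.003, -0.981, 0.196], [-1.0, 0.001, 0.019]]
wrist_force: [0.0, 0.9, 0.1]
gripper_width: 0.998
```

```bash
python3 -c "
from h import *
plan(.089,-.025,.084,0)"
```

```text
t 19.55 now gauge [ 0.0896 -0.0264] [ 0.5082 -0.13    0.083 ] target [ 0.5097 -0.1297  0.084 ] shift rows [0.02 0.   0.02] turn z rows 0.02 tilt [-0.02  -0.134 -0.   ] F [0.  0.9 0.1] w 1.0 j6 75.7
unit gx in row units /10mm [-0.0322 -0.1635] gy [ 0.1635 -0.0322]
```

Call:
{"op": "move_arm", "data": {"series": [[[0,-0.13,0,0.03,0,0,1],[0,0,0,0.1,-0.02,0,1],[0,0,0,0.1,-0.02,0,1],[0,0,0,0,0,0,1]]]}}

```text
time_s: 20.05
tcp_pos: [0.5095, -0.1313, 0.0813]
ee_rot: [[-0.029, -0.198, -0.98], [0.005, -0.98, 0.198], [-1.0, 0.0, 0.03]]
wrist_force: [0.9, -0.1, 0.3]
gripper_width: 0.999
```

```bash
python3 -c "
from h import *
plan(.089,-.025,.084,0);crops('p')"
```

```text
t 20.05 now gauge [ 0.0906 -0.0249] [ 0.5095 -0.1313  0.0813] target [ 0.5097 -0.1297  0.084 ] shift rows [0.   0.03 0.05] turn z rows 0.03 tilt [-0.038 -0.208 -0.   ] F [ 0.9 -0.1  0.3] w 1.0 j6 76.1
unit gx in row units /10mm [-0.0322 -0.1635] gy [ 0.1635 -0.0322]
```

View pics/p_s.png

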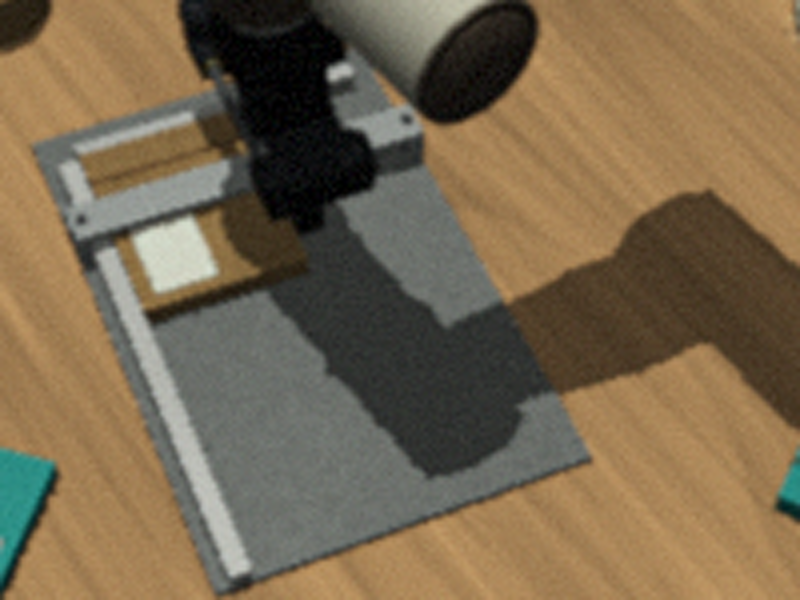

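The tips are blocked and the hand yields by tilting instead, so the mailer is firmly against the rail. Withdrawing straight back, then up and away.

Call:
{"op": "move_arm", "data": {"series": [[[0,0,0,-0.15,0.03,0.02,1],[0,-0.1,0,-0.3,0.06,0.03,1],[0,-0.1,0,-0.2,0.04,0.1,1],[0,0,0,0,0,0.6,1],[0,0,0,0,0,0.8,1],[0,0,0,0,0,0.8,1],[0,0,0,0,0.8,0.3,1],[0,0,0,0,0.9,0,1],[0,0,0,0,0.9,0,1],[0,0,0,0,0.9,0,1],[0,0,0,0,0.9,0,1],[0,0,0,0,0.9,0,1],[0,0,0,0,0,0,1]]]}}

```text
time_s: 21.78
tcp_pos: [0.4714, 0.2044, 0.2544]
ee_rot: [[0.036, -0.199, -0.979], [0.014, -0.98, 0.199], [-0.999, -0.021, -0.032]]
wrist_force: [-0.1, -0.6, 0.1]
gripper_width: 0.999
```

```bash
python3 -c "
from h import *
plan(.089,-.025,.084,0);crops('z')
a,_=viewer.capture('top'); cv2.imwrite('pics/z_full.png',a[:,:,::-1])"
```

```text
t 21.775 now gauge [-0.2315 -0.1272] [0.4714 0.2044 0.2544] target [ 0.5097 -0.1297  0.084 ] shift rows [ 0.64 -5.57 -2.84] turn z rows 0.04 tilt [-0.1    0.257  0.   ] F [-0.1 -0.6  0.1] w 1.0 j6 36.1
unit gx in row units /10mm [-0.0322 -0.1635] gy [ 0.1635 -0.0322]
```

View pics/z_t.png

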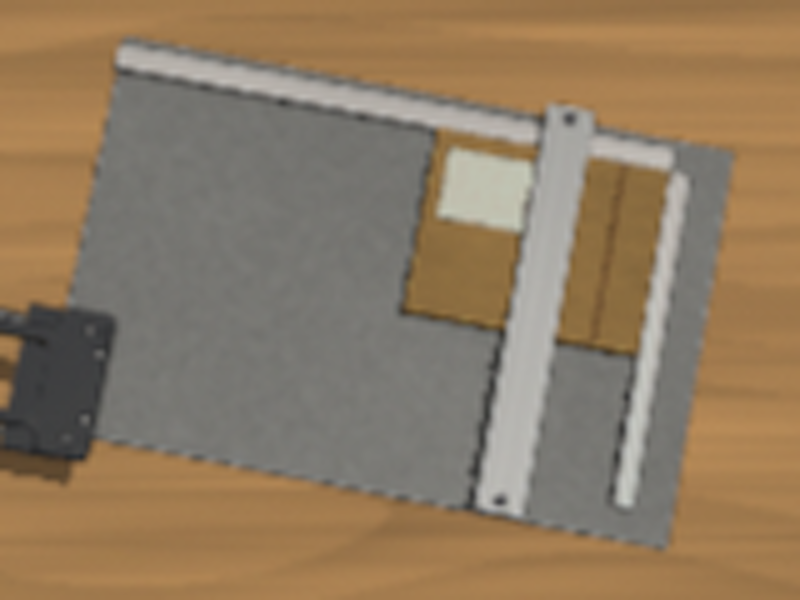

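View pics/z_full.png

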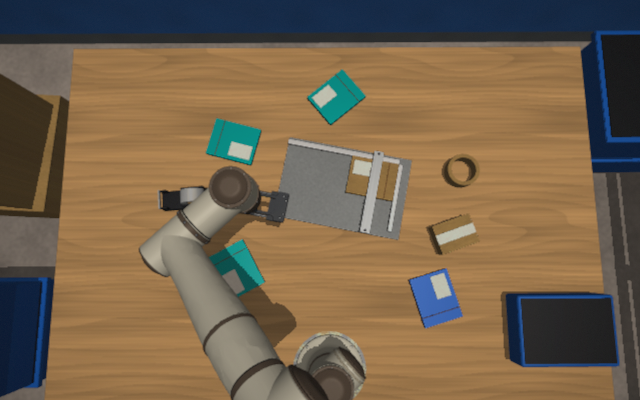

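View pics/z_s.png

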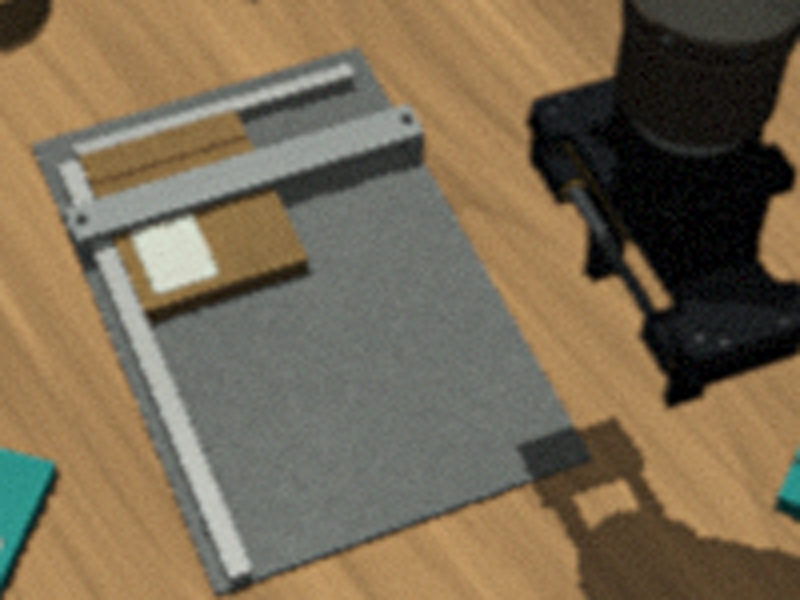

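The picture shows the mailer flush in the corner, crop corners (435,130), (402,311), (635,353) and (669,170), with no visible gap. The leading side moved about 1–2 mm closer to the rail. The roll, deep carton and dispenser are where they were, and the hand is clear with about 0 N on the wrist. Handing in.

```bash
python3 -c "
from h import *
q=np.load('q.npy')
f=lambda a,z=.024:Ti(q,ray('top',((a[0]+.5)/5-.5+265,(a[1]+.5)/5-.5+130),z))
for a in ((402,311),(635,353)): print(a,f(a).round(4))
print(r.finish_job())"
```

```text
(402, 311) [ 0.0095 -0.0151]
(635, 353) [ 0.1571 -0.014 ]
the job is handed in; nothing more can be done
None
```

The mailer is in the gauge corner, flat on the board under the bar, and I've handed the job in. No verdict is reported. It took about 22 s of the 45 s, and the mailer looked flat at every check.

**What I did:**
- I pushed the brown mailer sideways to the guide rail with two spread fingertips.
- I then pushed its trailing end along the rail, under the bar, to the end stop.
- Last, I nudged it against the rail with the fingers straddling the bar, then withdrew the hand.

**Last checks:**
- **Position:** the near edge measured at gauge y ≈ −15 to −14 mm (−15 is ideal). The trailing end was at x ≈ 9.5 mm, which puts the centre near x = 84.5 mm, y = 45–46 mm.
- **Angle:** less than 0.01 rad off the rail.
- **Contact:** both final pushes ended blocked, against the stop and against the rail. The wrist force was about 0 N after withdrawing.
- **Other things on the bench:** the tape roll, deep carton and tape dispenser look unmoved in the picture.

**What failed or disagreed:**
- The trained network traced the deep carton as the gauge, so I fitted the gauge by hand from its corners and edges, to about 2 mm.
- Before the last nudge, the side measured 1.5–3 mm from the rail.
- One late detection put the dispenser about 20 pixels off, on a low-confidence match while the arm covered part of it. The final picture shows it in place.

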